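Close up the chisel carrier and lock its keeper bar with the snap hook

ROBOT

A 6-joint arm with a two-finger parallel gripper is mounted at the origin on the work surface; the furniture and walls round the work are solid. World frame = base frame: x ahead of the robot, y to its left, z up, the work surface at z = 0. Lengths are in m, angles in rad, forces in N, time in s.
With the tool pointing down it reaches from about 0.35 to 0.975 m from the base axis. Payload 7.1 kg.
Tool frame: the origin (TCP) lies where the fingers leave the gripper's body, on its centre line; the fingertips stand r.tips_ahead ahead of it and the grasp point (between the pads) lies 61 mm ahead of it (r.tips_ahead is the distance from the TCP to the fingertips, in m); z points along the fingers, y is the line along which they close (so a half turn about z gives the same grasp; the last joint's range is limited). The gripper opens to 88 mm and grips with 3 to 60 N. Pads are 20 mm wide; open, the fingers measure 115 mm over their backs; the gripper's body (75 mm by 178 mm) begins 61 mm behind the grasp point.
Start: joints at [1.178, 0.423, 1.63, -0, 1.089, -0.019], TCP at [0.228, 0.582, 0.303] pointing down, gripper open.
Joint ranges: [-3, 3], [-0.9, 2.11], [0.09, 2.58], [-1.31, 4.45], [0.11, 2.69], [-2.54, 2.54]. Speed limits (rad/s): [2.39, 2.39, 3.01, 3.14, 3.14, 3.14].

INTERFACE

Orientations are given as [roll, pitch, yaw] about the fixed x, y, z axes, in that order (R = Rz(yaw) Ry(pitch) Rx(roll)).
In Python, from cell import readout, vision, finish_job, r gives the robot as it stands.
- The arm moves only by the tool jog_arm, never from a script. Its argument "deltas" is a list of rows, each a list of 5 numbers: the shift along the tool's x, y, z each as a share of 25 mm, from -1 to 1, then the turn about the tool's z as a share of 4 degrees, from -1 to 1, then the closure, from -1 (fully open) to 1 (shut). A call has 1 to 8 rows; each row shifts and turns the commanded pose from where the row before left it, along the tool's axes as they then stand; what a row does not reach is not made up. A row lasts 1/12 s, in which the tool goes at most 41.7 mm and 7.16 degrees, less where a joint would pass 70% of its speed; a pose out of reach is approached as far as the arm can. A call with a number of a shift or a turn outside -1 to 1 is refused whole. A call with a gripper value outside its range is refused whole. The fingers move at their own pace and stop on an object; the grip force is fixed at half the most. Time passes only in rows, so rows that do not move let the fingers close. It gives the time, the measured TCP pose, the force, the opening and the grip force at its end, in the units of the state.
- readout.get_state(): the state, without advancing time (a new reading comes with each control period).
- vision.camera(name): name is "scene" or "top"; returns the picture (420x560x3 uint8, red, green, blue); there is no depth.
- vision.camera_info(name): a dict with "fov_y" (degrees; the focal length in pixels is half the picture's height over the tangent of half this angle, whatever the lens; pixels are square), "cx", "cy" (the principal point, pixels), "k1" (the pictures are not rectified: a ray, as slopes to the right and down, at radius r is drawn at 1 + k1 r^2 times it, then the intrinsics apply), "position" and "rotation" of the camera in the world. Camera axes: x right, y down, z forward; pixel columns grow to the right and rows downward; lengths in m; the calibration is good to about 2 mm. A picture is of the moment at which its call begins. camera_info takes no time and is no camera call.
- finish_job(): hands the job in; it is judged then, once.
The state is a dict: "t": time; "q": joint angles; "joint_vel": joint speeds; "joint_torque": joint torques, N m; "eef_pos": TCP position; "tool_rot": TCP orientation; "wrist_force": force on the tool from outside, world axes, zero at the start; "moment": the same for the moment, N m; "gripper_width": finger opening in m; "grip_force": force on a finger pad.
Only numpy, scipy, OpenCV 4.12 (cv2) and the standard library are available. Lean on these libraries where they do the work, as an engineer would, in place of code of your own. Each camera call takes 0.05 s, during which the arm holds its last target. There are 200 camera calls.

TASK

Pack the chisel board for carrying: first push both chisels fully home against the stop under the clear edge guard, then swing the keeper bar right down behind their handles so that the steel staple stands up through its tongue. Lastly clip the loose snap hook onto the staple - push its sprung gate against a leg of the staple until the leg is inside the hook and the gate has snapped shut behind it - and leave the hook lying flat on the board, with the other things on the bench undisturbed.

Things in the scene. Friction and masses are not known exactly. Their poses are not given: they have to be found in the camera images.
- board: Plywood chisel carrier, fixed on the bench. Origin on the bench; x away from the robot, y left. Spans x -175..138, y -205..190 mm; top (deck) at z = 18. Two chisels lie along y in lanes at x = 68 and 28, butts to -y, between three wooden guide strips (7 wide, 14 high, y -75..30). The hook lies on the free deck at x < -60. A sharpening plate (8 high) is fixed at x -139..-81, y 56..180.
- chisel_stop (a point): Foot of the wooden stop at the left end of the lanes, on its right face (board y = 165 mm) at deck height, midway between the lanes (board x = 48). The chisels' edges end here, under a clear guard (board y 118..183, top 37 mm above the deck). A chisel is home when its edge touches the stop.
- chisel_19: Wide bench chisel, 265 mm long, 0.18 kg, round handle 27 mm thick and 112 long, loose in a lane. Origin under its middle on the deck; its x axis points to the edge (board +y), butt at x = -132 mm. At the start 20 to 50 mm short of the stop; home, its origin is at board y = 32 and its butt at board y = -100 mm.
- chisel_10: Narrow bench chisel, same size and frame as chisel_19, loose in the other lane, also 20 to 50 mm short of the stop at the start; which lane each one lies in varies.
- keeper (a joint): Angle of the keeper bar (rad): 0 = flat on the deck behind the butts (closed), 1.57 = standing up, at most 2.0 = leaning away from the robot; starts at 1.65 to 1.85. It lifts from the robot side, about a hinge at its far end. Stiff hinge: it stays where it is left; 1 to 2 N near its end moves it. It cannot close on a butt more than 5 mm short of home.
- keeper_hinge (a point): On the keeper's hinge axis (along board y), board x = 115, y = -115 mm, 12 mm above the deck. Closed, the keeper runs from here toward board -x: dark wood 20 mm wide (board y -125..-105), 24 high, to board x = 6; then a steel tongue, slotted for the staple, to x = -68, sunk in a groove 0.5 mm below the deck.
- keeper_end (a point): On the keeper's outer (upper when closed) face, where its wood ends: 109 mm from the hinge axis along the bar and 12 mm outward. The steel tongue (28 mm wide, its slot 13 wide) goes on 74 mm beyond this along the bar's inner side (12.5 to 17 mm inward of the line through the hinge axis).
- staple_near (a point): Axis of the near (robot side) upright leg of the steel staple, 5 mm above the deck, board x = -54, y = -115 mm. The staple is a closed U of 7 mm round bar: two upright legs 48 mm apart along board x, joined at the top, 34 mm high above the deck.
- staple_far (a point): The same point on the staple's far leg, at board x = -6, y = -115 mm.
- hook: Loose steel snap hook (carabiner), 58 (x) x 130 (y) mm, 10 thick, 0.16 kg, lying flat on the deck, gate toward the staple. Origin at its under side. x points from spine to gate: round bar, straight spine at x = -24 (y -38..36), rounded nose end to y = -67, rounded back end to y = 63. Clear inside: 39 mm across.
- hook_spine (a point): Middle of the hook's straight spine (hook x = -24, y = 0, 5 mm above its under side): the bar to push on, from outside, along hook +x. Moving so, a leg enters best at hook y = -17 mm (good from -9 to -22). The gate lets go and snaps shut when the leg is past about hook x = -5 (-13 if it enters at y = -10); the spine stops it at x = -15.5.
- gate (a joint): Angle of the hook's brass gate (rad): 0 = shut, grows as it is pressed inward, at most 0.85. A 7 mm bar on the hook's x = +24 mm side, from its hinge at hook y = 20 to its tip at y = -24, by the nose (bar end at y = -25). Spring: about 1.5 N at the tip starts it, 4 N opens it fully; it shuts by itself.
- box_dowels: Grey cardboard box, 65x100x30 mm, loose on the bench right of the board; leave alone.
- try_square: Try square, wooden stock and steel blade, 120x209x19 mm, loose left of the board; leave alone.
- block_walnut: Walnut block 45x140x28 mm, loose on the bench left of the board; leave alone.
Not all that is in view belongs to the job. Several things have the shape of the hook; the one meant has the colours described above.

How it is judged:
On the way, in this order (a step that is already met when the one before it is completed fails the run):
1. both chisels pushed home against the stop (within 5 mm) (y of each of chisel_19, chisel_10 in the frame of board above 0.0275 m), for 0.2 s.
2. keeper bar swung down flat behind the chisels (value of joint keeper below 0.05 rad), for 0.2 s.
At the end, for the whole second after the job is handed in: Both chisels are within 6 mm of the stop, the keeper bar is flat (under 0.06 rad), a leg of the staple stands inside the snap hook, the hook's gate is shut (under 0.08 rad), and the hook lies flat on the board (tilt under 0.15 rad, not more than 6 mm above the deck), at rest (y of each of chisel_19, chisel_10 in the frame of board above 0.0265 m and value of joint keeper below 0.06 rad and ((x of staple_near in the frame of hook between -0.02 and 0.02 m and y of staple_near in the frame of hook between -0.056 and 0.052 m) or (x of staple_far in the frame of hook between -0.02 and 0.02 m and y of staple_far in the frame of hook between -0.056 and 0.052 m)) and value of joint gate below 0.08 rad and angle between hook's own z axis and vertical below 0.15 rad and z of hook in the frame of board below 0.024 m and linear speed of hook below 0.02 m/s); the robot touches nothing.
It fails at once if a bystander (grey box, try square, walnut block) is shifted by more than 30 mm (distance of any of box_dowels, try_square, block_walnut from where it was at the start of the episode above 0.03 m).
It also fails if it takes over 72 s, if anything falls off the work surface, if the arm or the gripper's body presses on something with over 40 N, if the wrist force passes 120 N, or if a joint passes its speed limit or range.

## Working session

There is one attempt and no reset: what is moved stays moved. The work goes in short steps, Python scripts to look and compute and a tool call to move; the robot and the scene stay as the last step left them, time stands still between calls to the robot, and variables do not carry over. Pictures are saved under pics/ and viewed, at most 10 in all, crops included, and the job is handed in when it is done.

Besides the shell and the picture viewer there is one more tool, called after ">>>" by a JSON object that holds its "method" and its "body", one argument or row to a line. jog_arm: Moves the arm, as the interface text tells. Shift numbers are shares of 25 mm and turn numbers shares of 4 degrees, none past 1 either way. Its arguments: {"type":"object","properties":{"deltas":{"type":"array","items":{"type":"array","items":{"type":"number","minimum":-1,"maximum":1}}}},"required":["deltas"]}

```bash
mkdir -p pics; ls; python3 - <<'E'
from cell import readout, vision, r
import cv2
print(readout.get_state()); print(r.tips_ahead)
for n in("scene","top"):
    im=vision.camera(n); cv2.imwrite(f"pics/{n}0.png",im[:,:,::-1]); print(n,vision.camera_info(n))
E
```

```text
pics
{'t': 0.0, 'q': array([ 1.17800612e+00,  4.23817475e-01,  1.63067521e+00, -1.10080866e-05,
        1.08859825e+00, -1.90181040e-02]), 'joint_vel': array([-0.00051019, -0.00105601,  0.00109376,  0.00013211,  0.00070129,
       -0.00017391]), 'joint_torque': array([-1.78412945e-03, -5.44616961e+01, -2.73678035e+01,  6.43284875e-02,
        2.25319894e-02, -1.05383190e-04]), 'eef_pos': array([0.22803079, 0.58145667, 0.30192201]), 'tool_rot': array([-3.14009445e+00, -1.87492992e-05,  2.76782565e+00]), 'wrist_force': array([-0.28347598, -0.23060605,  0.84095767]), 'moment': array([ 0.03242201, -0.03537905,  0.04033573]), 'grip_force': 0.0, 'gripper_width': 0.08806284503964801}
0.08
scene {'fov_y': 57.96877490161507, 'cx': 269.65741566892217, 'cy': 205.16053969401872, 'k1': -0.08683857432680896, 'position': array([-0.11583971, -0.56822387,  0.69099353]), 'rotation': array([-2.19750060e+00,  8.92421979e-04, -7.82639851e-01])}
top {'fov_y': 53.46245090148323, 'cx': 281.4084233801002, 'cy': 211.8824081685559, 'k1': -0.004067839002261198, 'position': array([0.34659212, 0.01707567, 1.36066807]), 'rotation': array([-3.02856677,  0.00825369, -1.55943779])}
```

```bash
python3 - <<'E'
import cv2
for n in("scene","top"):
    im=cv2.imread(f"pics/{n}0.png"); cv2.imwrite(f"pics/{n}0b.png",cv2.resize(im,(800,600),interpolation=cv2.INTER_CUBIC))
E
```

```text
(no output)
```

View pics/scene0b.png

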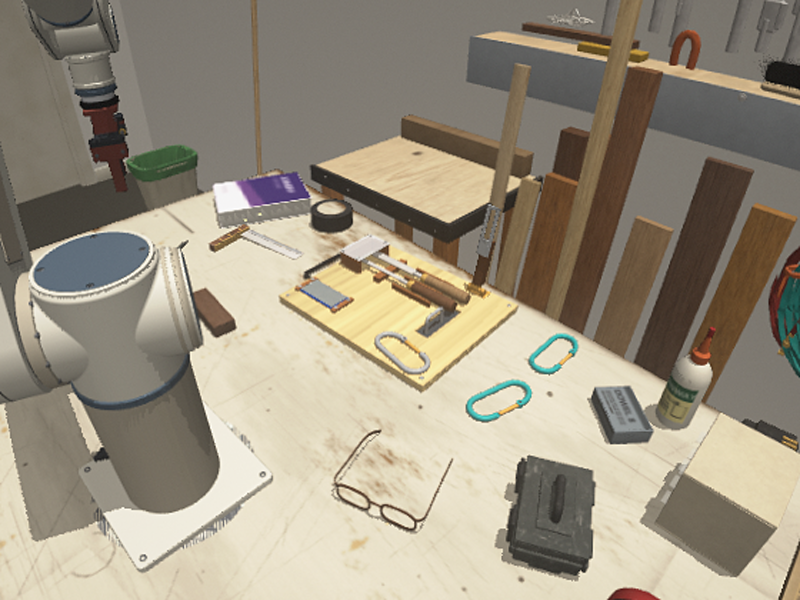

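View pics/top0b.png

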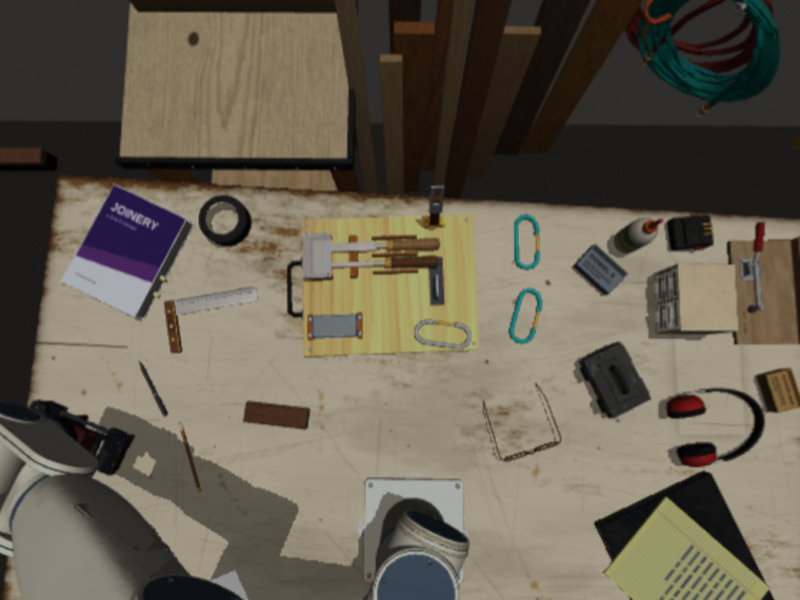

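The steel-coloured carabiner lies on the board at (443,333) in the enlarged top view. Teal look-alikes lie off the board at (527,242) and (526,315). The steel one fits the description, so I'll confirm it in a crop and measure the board there.

```bash
cat > h.py <<'E'
import numpy as np, cv2
from scipy.spatial.transform import Rotation as R
from cell import readout, vision, r
def cam(n):
    i=vision.camera_info(n); f=210/np.tan(np.radians(i['fov_y']/2))
    K=np.array([[f,0,i['cx']],[0,f,i['cy']],[0,0,1]]); 
    return K,np.array([i['k1'],0,0,0,0.]),R.from_euler('xyz',i['rotation']).as_matrix(),np.array(i['position'])
def ray(n,uv):
    K,d,Rm,p=cam(n); s=cv2.undistortPoints(np.array([[uv]],float),K,d)[0,0]
    return p,Rm@np.array([s[0],s[1],1])
def onz(n,uv,z):
    p,v=ray(n,uv); return p+v*(z-p[2])/v[2]
def tri(a,b):
    (p,u),(q,v)=ray('top',a),ray('scene',b); s=np.linalg.lstsq(np.c_[u,-v],q-p,rcond=None)[0]
    A,B=p+u*s[0],q+v*s[1]; return (A+B)/2,np.linalg.norm(A-B)
def proj(n,X):
    K,d,Rm,p=cam(n); return cv2.projectPoints(np.atleast_2d(X).astype(float),cv2.Rodrigues(Rm.T)[0],-Rm.T@p,K,d)[0][:,0]
def crop(n,x0,y0,x1,y1,s,out,im=None):
    im=vision.camera(n)[:,:,::-1] if im is None else im
    c=cv2.resize(im[y0:y1,x0:x1],None,fx=s,fy=s,interpolation=cv2.INTER_CUBIC); cv2.imwrite('pics/'+out,c)
E
python3 - <<'E'
from h import *
crop('top',203,120,343,255,5,'c1.png',cv2.imread('pics/top0.png'))
crop('scene',190,155,370,275,4.4,'c2.png',cv2.imread('pics/scene0.png'))
E
```

```text
(no output)
```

View pics/c1.png

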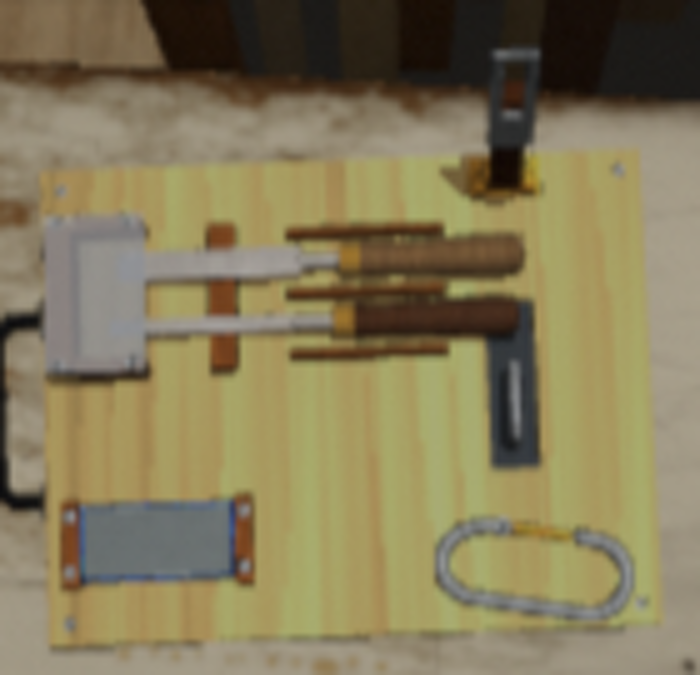

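View pics/c2.png

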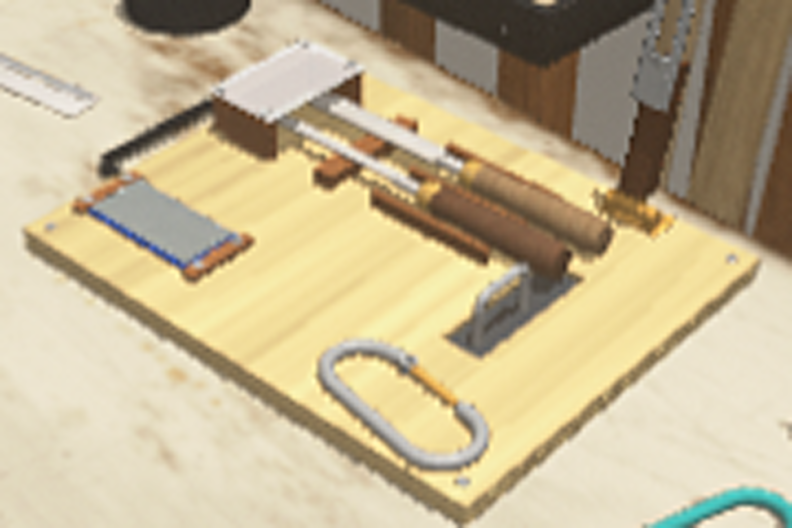

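The crops confirm the hook: a steel ring with a brass gate, from (508,525) to (575,537) in c1, spine along (500,602)-(560,610), nose to the right. Both chisels' butts are at about x = 520 in c1. Next is fitting the board pose.

```bash
cat >> h.py <<'E'
def T(a,o=(203,120),s=5): return [(a[0]+.5)/s-.5+o[0],(a[1]+.5)/s-.5+o[1]]
def S(a): return T(a,(190,155),4.4)
def b2w(P,X):
    X=np.atleast_2d(X); c,s=np.cos(P[2]),np.sin(P[2]); return X@np.array([[c,s,0],[-s,c,0],[0,0,1]])+[P[0],P[1],0]
E
python3 - <<'E'
from h import *
from scipy.optimize import least_squares
C=np.array([[138,190,18],[138,-205,18],[-175,-205,18],[-175,190,18]])/1e3
ct=np.array([T(a) for a in[(40,172),(638,150),(663,624),(50,648)]])
cs=np.array([S(a) for a in[(758,265),(465,510),(25,240)]])
for a,b in zip(ct[1:],cs): print('tri',tri(a,b))
def f(P): 
    W=b2w(P,C); return np.r_[(proj('top',W)-ct).ravel(),(proj('scene',W[1:])-cs).ravel()]
s=least_squares(f,[.5,0,0],loss='soft_l1'); print(s.x,s.fun.round(1)); P=s.x; np.save('P.npy',P)
def w2b(X): c,q=np.cos(P[2]),np.sin(P[2]); d=np.array(X)-[P[0],P[1],0]; return (np.array([[c,q,0],[-q,c,0],[0,0,1]])@d*1e3).round(1)
for nm,a in dict(hingeL=(508,525),tip=(575,537),left=(437,560),right=(633,580),spL=(498,604),spR=(565,611),top=(482,519)).items(): 
    w=onz('top',T(a),.023); print(nm,w.round(4),w2b(w))
for nm,a in dict(gl=(410,360),gt=(458,402),back=(320,362),nose=(488,432),).items(): print('scene',nm,w2b(onz('scene',S(a),.023)))
for nm,a in dict(b1=(524,253),b2=(521,315)).items(): print(nm,w2b(onz('top',T(a),.0315)))
for nm,a in dict(b1=(610,240),b2=(570,265)).items(): print('sc',nm,w2b(onz('scene',S(a),.0315)))
print('keeper tip top',w2b(onz('top',T((515,50)),.2)))
for nm,X in dict(stn=(-54,-115,52),stf=(-6,-115,52),hinge=(115,-115,30)).items():
    w=b2w(P,np.array(X)/1e3); print(nm,w, (proj('top',w)-[203,120]+.5)*5,(proj('scene',w)-[190,155]+.5)*4.4)
E
```

```text
tri (array([ 0.70898023, -0.12885522,  0.00855301]), np.float64(0.0016595202581145946))
tri (array([ 0.39534593, -0.14406398,  0.01299975]), np.float64(0.0013369244446409748))
tri (array([0.37683195, 0.25166424, 0.00356489]), np.float64(0.0015076540342993936))
[0.55882489 0.06811521 0.04751984] [ 0.3  0.3  0.5  0.2  0.3  0.6 -0.   0.3  0.6 -2.   0.2 -0.9 -0.9 -3.3]
hingeL [ 0.4579 -0.0439  0.023 ] [-106.1 -107.1   23. ]
tip [ 0.4506 -0.087   0.023 ] [-115.4 -149.8   23. ]
left [0.4349 0.0015 0.023 ] [-127.   -60.6   23. ]
right [ 0.4234 -0.1242  0.023 ] [-144.4 -185.7   23. ]
spL [ 0.4071 -0.0378  0.023 ] [-156.6  -98.6   23. ]
spR [ 0.4031 -0.0807  0.023 ] [-162.6 -141.2   23. ]
top [ 0.4616 -0.0272  0.023 ] [-101.6  -90.6   23. ]
scene gl [-106.  -103.9   23. ]
scene gt [-115.7 -150.1   23. ]
scene back [-144.5  -64.4   23. ]
scene nose [-124.  -179.7   23. ]
b1 [  69.6 -124.6   31.5]
b2 [  28.9 -120.9   31.5]
sc b1 [  68.6 -128.8   31.5]
sc b2 [  28.4 -125.5   31.5]
keeper tip top [ 152.1 -113.9  200. ]
stn [[ 0.51034857 -0.04932007  0.052     ]] [[519.57579588 439.10132652]] [[479.95523035 292.07793505]]
stf [[ 0.55829438 -0.04703998  0.052     ]] [[516.32893456 364.1193872 ]] [[527.42885123 257.45472196]]
hinge [[ 0.67915779 -0.04129224  0.03      ]] [[506.70615619 186.19396628]] [[632.9319872  204.50165581]]
```

>>> {"method": "jog_arm", "body": {
  "deltas": [
    [0,0,0,-1,1],
    [0,0,0,-1,1],
    [0,0,0,-1,1],
    [0,0,0,-1,1],
    [0,0,0,-1,1],
    [0,0,0,-1,1],
    [0,0,0,-0.03,1]
  ]
}}

```text
t: 0.68
eef_pos: [0.2281, 0.5816, 0.3022]
tool_rot: [-3.141, -0.0, -3.092]
wrist_force: [-1.0, -0.0, 0.2]
gripper_width: 0.0444
grip_force: 0.0
```

```bash
cat >> h.py <<'E'
P=np.load('P.npy')
def w2b(X): c,q=np.cos(P[2]),np.sin(P[2]); d=np.array(X)-[P[0],P[1],0]; return (np.array([[c,q,0],[-q,c,0],[0,0,1]])@d*1e3).round(1)
def st():
    s=readout.get_state(); y=s['tool_rot'][2]; print('t',s['t'].__round__(2),'board',w2b(s['eef_pos']),'yaw',round(np.degrees(y),1),'byaw',round(np.degrees(y-P[2]),1),'F',s['wrist_force'].round(1),'w',round(s['gripper_width'],4),'q6',round(s['q'][5],2)); return s
def plan(xb,yb,z): # board mm target -> tool shift in units of 25mm
    s=readout.get_state(); d=b2w(P,np.array([xb,yb,z])/1e3)[0]-s['eef_pos']
    print('shift units',(R.from_euler('xyz',s['tool_rot']).as_matrix().T@d/.025).round(2))
E
python3 - <<'E'
from h import *
st(); plan(28,-155,250); plan(28,-155,104)
print('edge',onz('top',[280,130],0))
print('plank',tri([390*.7,58*.7],[520*.7,68*.7]), tri([418*.7,28*.7],[650*.7,70*.7]))
E
```

```text
t 0.68 board [-306.   528.6  302.2] yaw -177.2 byaw -179.9 F [-1.  -0.   0.2] w 0.0444 q6 -0.44
shift units [-13.3  -27.37   2.11]
shift units [-13.3  -27.37   7.95]
edge [0.77771592 0.0379368  0.        ]
plank (array([0.86319352, 0.04438132, 0.43132626]), np.float64(0.015450159389699087)) (array([ 0.96403119, -0.083613  ,  0.42623399]), np.float64(0.19569139158825619))
```

>>> {"method": "jog_arm", "body": {
  "deltas": [
    [-0.7,-1,0,0,1],
    [-0.7,-1,0,0,1],
    [-0.7,-1,0,0,1],
    [-0.7,-1,0,0,1],
    [-0.7,-1,0,0,1],
    [-0.7,-1,0,0,1],
    [-0.7,-1,0,0,1],
    [-0.7,-1,0,0,1]
  ]
}}

```text
t: 1.35
eef_pos: [0.3781, 0.3873, 0.3026]
tool_rot: [-3.141, -0.0, -3.097]
wrist_force: [0.4, 0.2, -0.1]
gripper_width: 0.0004
grip_force: 0.0
```

>>> {"method": "jog_arm", "body": {
  "deltas": [
    [-0.7,-1,0,0,1],
    [-0.7,-1,0,0,1],
    [-0.7,-1,0,0,1],
    [-0.7,-1,0,0,1],
    [-0.7,-1,0,0,1],
    [-0.7,-1,0,0,1],
    [-0.7,-1,0,0,1],
    [-0.7,-1,0,0,1]
  ]
}}

```text
t: 2.02
eef_pos: [0.5274, 0.1941, 0.3026]
tool_rot: [-3.142, -0.0, -3.097]
wrist_force: [0.3, 0.2, -0.4]
gripper_width: 0.0008
grip_force: 0.0
```

>>> {"method": "jog_arm", "body": {
  "deltas": [
    [-0.5,-1,0,0,1],
    [-0.5,-1,0,0,1],
    [-0.5,-1,0,0,1],
    [-0.3,-1,0,0,1],
    [0,-1,0,0,1],
    [0,-1,0,0,1],
    [0,-1,0,0,1],
    [0,-1,0,0,1]
  ]
}}

```text
t: 2.68
eef_pos: [0.5809, -0.0034, 0.3024]
tool_rot: [3.142, -0.0, -3.097]
wrist_force: [0.1, -0.1, -0.4]
gripper_width: 0.0002
grip_force: 0.0
```

```bash
python3 - <<'E'
from h import *
st(); plan(28,-155,104)
E
```

```text
t 2.68 board [ 18.7 -72.5 302.4] yaw -177.4 byaw -180.2 F [ 0.1 -0.1 -0.4] w 0.0002 q6 -1.64
shift units [-0.38 -3.3   7.94]
```

>>> {"method": "jog_arm", "body": {
  "deltas": [
    [-0.2,-1,0.5,0,1],
    [-0.18,-1,0.7,0,1],
    [0,-1,1,0,1],
    [0,-0.3,1,0,1],
    [0,0,1,0,1],
    [0,0,1,0,1],
    [0,0,1,0,1],
    [0,0,1,0,1]
  ]
}}

```text
t: 3.35
eef_pos: [0.5943, -0.0843, 0.1213]
tool_rot: [3.142, -0.0, -3.097]
wrist_force: [0.1, 0.1, 0.4]
gripper_width: 0.0005
grip_force: 0.0
```

>>> {"method": "jog_arm", "body": {
  "deltas": [
    [0,0,0.7,0,1],
    [0,0,0,0,1],
    [0,0.2,0,0,1],
    [0,0.2,0,0,1],
    [0,0.2,0,0,1],
    [0,0.2,0,0,1]
  ]
}}

```text
t: 3.85
eef_pos: [0.5943, -0.0635, 0.1066]
tool_rot: [-3.141, 0.002, -3.095]
wrist_force: [0.2, 0.7, -1.4]
gripper_width: 0.0003
grip_force: 0.0
```

```bash
python3 - <<'E'
from h import *
st(); plan(28,-113.5,104)
crop('top',253,145,333,205,10,'c3.png')
E
```

```text
t 3.85 board [  29.2 -133.2  106.6] yaw -177.3 byaw -180.0 F [ 0.2  0.7 -1.4] w 0.0003 q6 -1.74
shift units [0.05 0.79 0.1 ]
```

View pics/c3.png

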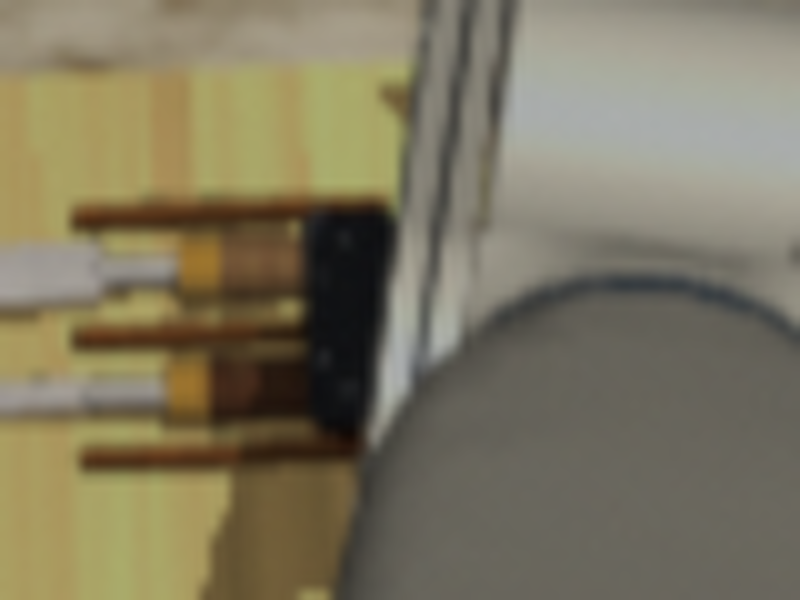

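The gripper covers the butts in this view, with the fingers by the handle near (340,390). I'll go on by feel.

>>> {"method": "jog_arm", "body": {
  "deltas": [
    [0,0.2,0,0,1],
    [0,0.2,0,0,1],
    [0,0.2,0,0,1],
    [0,0,0,0,1]
  ]
}}

```text
t: 4.23
eef_pos: [0.593, -0.0484, 0.1055]
tool_rot: [3.141, 0.001, -3.094]
wrist_force: [-0.3, -0.7, -0.2]
gripper_width: 0.0005
grip_force: 0.1
```

>>> {"method": "jog_arm", "body": {
  "deltas": [
    [0,0.1,0,0,1],
    [0,0.1,0,0,1],
    [0,0.1,0,0,1],
    [0,0,0,0,1]
  ]
}}

```text
t: 4.57
eef_pos: [0.5925, -0.0413, 0.1051]
tool_rot: [3.141, -0.0, -3.094]
wrist_force: [-0.2, -1.4, 1.1]
gripper_width: 0.0001
grip_force: 0.5
```

```bash
python3 - <<'E'
from h import *
st(); plan(28,-113.5,104)
E
```

```text
t 4.57 board [  28.4 -110.9  105.1] yaw -177.3 byaw -180.0 F [-0.2 -1.4  1.1] w 0.0001 q6 -1.71
shift units [ 0.02 -0.1   0.05]
```

>>> {"method": "jog_arm", "body": {
  "deltas": [
    [0,0.08,0,0,1],
    [0,0.08,0,0,1],
    [0,0,0,0,1]
  ]
}}

```text
t: 4.82
eef_pos: [0.5923, -0.0379, 0.1052]
tool_rot: [-3.141, 0.0, -3.094]
wrist_force: [0.9, -4.4, 2.2]
gripper_width: 0.0002
grip_force: 2.3
```

>>> {"method": "jog_arm", "body": {
  "deltas": [
    [0,0.08,0,0,1],
    [0,0.08,0,0,1],
    [0,0,0,0,1]
  ]
}}

```text
t: 5.07
eef_pos: [0.5926, -0.0368, 0.1053]
tool_rot: [-3.137, 0.001, -3.093]
wrist_force: [0.3, -24.1, -0.4]
gripper_width: 0.0006
grip_force: 11.6
```

>>> {"method": "jog_arm", "body": {
  "deltas": [
    [0,-0.5,0,0,1],
    [0,-1,0,0,1],
    [-0.5,0,0,0,1],
    [-1,0,0,0,1],
    [0,0,0,0,1]
  ]
}}

```text
t: 5.48
eef_pos: [0.635, -0.0697, 0.1057]
tool_rot: [-3.141, 0.004, -3.095]
wrist_force: [0.0, -0.1, 0.4]
gripper_width: 0.0003
grip_force: 0.0
```

```bash
python3 - <<'E'
from h import *
st(); plan(66,-111,104)
E
```

```text
t 5.48 board [  69.6 -141.3  105.7] yaw -177.3 byaw -180.1 F [ 0.  -0.1  0.4] w 0.0003 q6 -1.75
shift units [0.14 1.21 0.07]
```

>>> {"method": "jog_arm", "body": {
  "deltas": [
    [0.14,0.2,0,0,1],
    [0,0.2,0,0,1],
    [0,0.2,0,0,1],
    [0,0.2,0,0,1],
    [0,0.2,0,0,1],
    [0,0.2,0,0,1],
    [0,0,0,0,1]
  ]
}}

```text
t: 6.07
eef_pos: [0.6261, -0.0383, 0.1051]
tool_rot: [3.141, -0.0, -3.094]
wrist_force: [0.2, -0.6, 0.0]
gripper_width: 0.0003
grip_force: 0.0
```

>>> {"method": "jog_arm", "body": {
  "deltas": [
    [0,0.08,0,0,1],
    [0,0.08,0,0,1],
    [0,0,0,0,1]
  ]
}}

```text
t: 6.32
eef_pos: [0.6264, -0.0362, 0.1053]
tool_rot: [-3.14, 0.0, -3.094]
wrist_force: [0.4, -3.8, -0.9]
gripper_width: 0.0005
grip_force: 2.4
```

>>> {"method": "jog_arm", "body": {
  "deltas": [
    [0,0.08,0,0,1],
    [0,0.08,0,0,1],
    [0,0,0,0,1]
  ]
}}

```text
t: 6.57
eef_pos: [0.6269, -0.0353, 0.1055]
tool_rot: [-3.136, 0.002, -3.093]
wrist_force: [1.3, -22.3, -1.1]
gripper_width: 0.0005
grip_force: 11.0
```

```bash
python3 - <<'E'
from h import *
st()
E
```

```text
t 6.57 board [  63.  -106.6  105.5] yaw -177.2 byaw -180.0 F [  1.3 -22.3  -1.1] w 0.0005 q6 -1.69
```

>>> {"method": "jog_arm", "body": {
  "deltas": [
    [0,-0.4,0,0,0.77],
    [0,-0.2,-1,0,0.77],
    [0,0,-1,0,0.77],
    [0,0,-1,0,0.77],
    [0,0,-1,0,0.77],
    [0,0,-1,0,0.77],
    [0,0,-1,0,0.77],
    [0,0,-1,0,0.77]
  ]
}}

```text
t: 7.23
eef_pos: [0.6266, -0.0465, 0.2815]
tool_rot: [3.141, 0.0, -3.095]
wrist_force: [0.1, -0.2, -0.0]
gripper_width: 0.0101
grip_force: 0.0
```

>>> {"method": "jog_arm", "body": {
  "deltas": [
    [0,0,-1,0,0.77],
    [0,0,-0.6,0,0.77],
    [-1,0,0,0,0.77],
    [-1,0,0,0,0.77],
    [-1,0,0,0,0.77],
    [-1,0,0,0,0.77],
    [-0.5,0,0,0,0.77],
    [0,0,0,0,0.77]
  ]
}}

```text
t: 7.9
eef_pos: [0.741, -0.041, 0.3196]
tool_rot: [3.141, 0.001, -3.094]
wrist_force: [0.1, 0.2, -0.1]
gripper_width: 0.0102
grip_force: 0.0
```

```bash
python3 - <<'E'
from h import *
st(); plan(174,-115,232)
a=cv2.resize(vision.camera('top')[100:250,190:350,::-1],(400,375)); b=cv2.resize(vision.camera('scene')[85:235,230:390,::-1],(400,375)); cv2.imwrite('pics/d1.png',np.hstack([a,b]))
E
```

```text
t 7.9 board [ 176.8 -117.7  319.6] yaw -177.3 byaw -180.0 F [ 0.1  0.2 -0.1] w 0.0102 q6 -1.69
shift units [0.12 0.11 3.5 ]
```

View pics/d1.png

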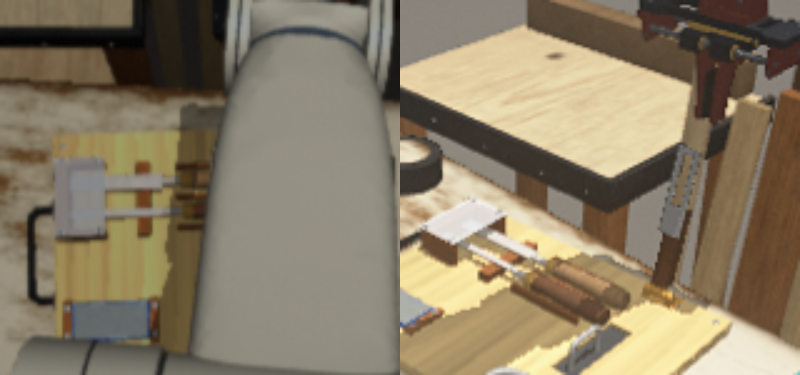

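In the right pane the fingertips (712,115) stand above and behind the tongue (685,165). The chisels are home under the guard. I'll descend and push towards -x.

>>> {"method": "jog_arm", "body": {
  "deltas": [
    [0,0.1,1,0,0.77],
    [0,0,1,0,0.77],
    [0,0,1,0,0.77],
    [0,0,0.5,0,0.77],
    [0,0,0,0,0.77]
  ]
}}

```text
t: 8.42
eef_pos: [0.7365, -0.0387, 0.2292]
tool_rot: [3.141, -0.006, -3.095]
wrist_force: [-0.2, 0.3, -0.3]
gripper_width: 0.01
grip_force: 0.0
```

>>> {"method": "jog_arm", "body": {
  "deltas": [
    [0.4,0,0,0,0.77],
    [0.4,0,0,0,0.77],
    [0.4,0,0,0,0.77],
    [0.4,0,0,0,0.77],
    [0.4,0,0,0,0.77],
    [0.4,0,0,0,0.77]
  ]
}}

```text
t: 8.92
eef_pos: [0.6792, -0.0418, 0.2348]
tool_rot: [-3.141, 0.003, -3.094]
wrist_force: [0.7, -0.1, -0.4]
gripper_width: 0.0101
grip_force: 0.5
```

>>> {"method": "jog_arm", "body": {
  "deltas": [
    [0.4,0,0,0,0.77],
    [0.4,0,0,0,0.77],
    [0.4,0,0,0,0.77],
    [0.4,0,0,0,0.77],
    [0.4,0,0,0,0.77],
    [0.4,0,0,0,0.77]
  ]
}}

```text
t: 9.42
eef_pos: [0.6182, -0.0445, 0.2328]
tool_rot: [-3.142, 0.0, -3.094]
wrist_force: [1.2, -0.9, -0.7]
gripper_width: 0.0099
grip_force: 0.5
```

```bash
python3 - <<'E'
from h import *
st()
E
```

```text
t 9.42 board [  53.9 -115.3  232.8] yaw -177.3 byaw -180.0 F [ 1.2 -0.9 -0.7] w 0.0099 q6 -1.71
```

>>> {"method": "jog_arm", "body": {
  "deltas": [
    [0.4,0,0,0,0.77],
    [0.4,0,0,0,0.77],
    [0.2,0,0,0,0.77],
    [-0.9,0,0,0,0.77],
    [-1,0,0,0,0.77],
    [-1,0,0,0,0.77],
    [0,0,0,0,0.77]
  ]
}}

```text
t: 10.0
eef_pos: [0.67, -0.0421, 0.2331]
tool_rot: [-3.141, 0.004, -3.094]
wrist_force: [-0.6, 0.3, 0.6]
gripper_width: 0.0099
grip_force: 0.0
```

```bash
python3 - <<'E'
from h import *
st(); plan(100,-115,190); plan(69.5,-115,184.4)
E
```

```text
t 10.0 board [ 105.8 -115.4  233.1] yaw -177.3 byaw -180.0 F [-0.6  0.3  0.6] w 0.0099 q6 -1.7
shift units [0.24 0.01 1.73]
shift units [1.46 0.01 1.94]
```

>>> {"method": "jog_arm", "body": {
  "deltas": [
    [0.1,0,0.9,0,0.77],
    [0.14,0,0.83,0,0.77],
    [0.4,0,0.07,0,0.77],
    [0.4,0,0.07,0,0.77],
    [0.4,0,0.07,0,0.77],
    [0.33,0,0.22,0,0.77],
    [0.33,0,0.22,0,0.77],
    [0,0,0,0,0.77]
  ]
}}

```text
t: 10.67
eef_pos: [0.6118, -0.0447, 0.1727]
tool_rot: [3.141, -0.002, -3.095]
wrist_force: [0.2, 0.3, -0.3]
gripper_width: 0.0102
grip_force: 0.0
```

>>> {"method": "jog_arm", "body": {
  "deltas": [
    [0.23,0,0.3,0,0.77],
    [0.23,0,0.32,0,0.77],
    [0.16,0,0.34,0,0.77],
    [0.16,0,0.34,0,0.77],
    [0,0,0,0,0.77]
  ]
}}

```text
t: 11.08
eef_pos: [0.5927, -0.0455, 0.1383]
tool_rot: [3.141, -0.004, -3.094]
wrist_force: [0.8, 0.2, -0.1]
gripper_width: 0.0098
grip_force: 0.0
```

```bash
python3 - <<'E'
from h import *
st(); plan(30,-115,122)
crop('scene',190,115,370,250,4.4,'d2.png')
E
```

```text
t 11.08 board [  28.4 -115.1  138.3] yaw -177.3 byaw -180.0 F [ 0.8  0.2 -0.1] w 0.0098 q6 -1.71
shift units [-0.07  0.    0.65]
```

View pics/d2.png

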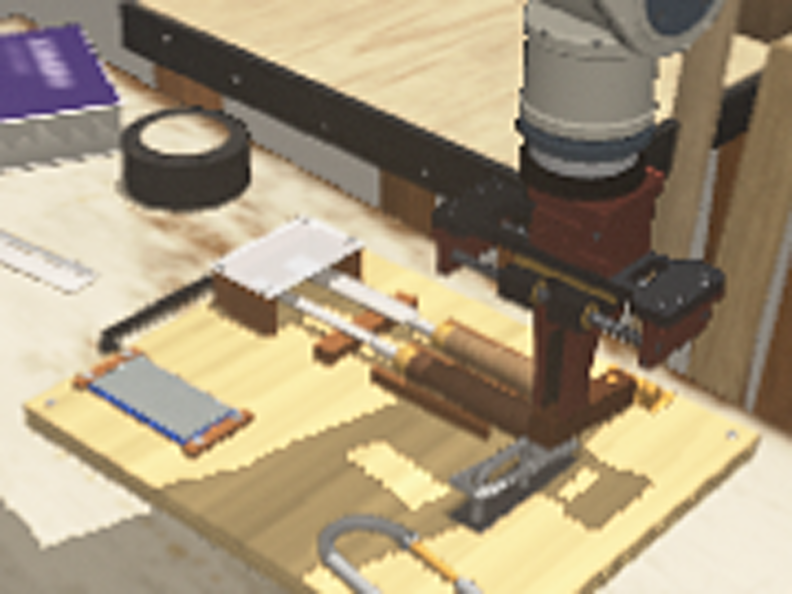

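The keeper is nearly down and its tongue (515,470) is going over the staple. I'll press it the rest of the way.

>>> {"method": "jog_arm", "body": {
  "deltas": [
    [-0.07,0,0.22,0,0.77],
    [0,0,0.22,0,0.77],
    [0,0,0.2,0,0.77],
    [0,0,0,0,0.77]
  ]
}}

```text
t: 11.47
eef_pos: [0.5961, -0.0454, 0.1235]
tool_rot: [3.141, -0.001, -3.094]
wrist_force: [0.2, 0.6, 0.2]
gripper_width: 0.0105
grip_force: 0.0
```

>>> {"method": "jog_arm", "body": {
  "deltas": [
    [0,0,0.08,0,0.77],
    [0,0,0.08,0,0.77],
    [0,0,0,0,0.77]
  ]
}}

```text
t: 11.72
eef_pos: [0.5966, -0.0455, 0.1222]
tool_rot: [-3.142, 0.0, -3.094]
wrist_force: [-4.7, 1.4, 12.9]
gripper_width: 0.0102
grip_force: 6.8
```

>>> {"method": "jog_arm", "body": {
  "deltas": [
    [0,0,0.08,0,0.77],
    [0,0,0,0,0.77],
    [0,0,0,0,0.77],
    [0,0,-1,0,0.41],
    [0,0,-1,0,0.41],
    [0,0,-1,0,0.41],
    [1,0,-1,0,0.41],
    [1,0,-0.5,0,0.41]
  ]
}}

```text
t: 12.38
eef_pos: [0.548, -0.0479, 0.2341]
tool_rot: [-3.141, 0.005, -3.094]
wrist_force: [0.7, -1.1, -0.2]
gripper_width: 0.026
grip_force: 0.0
```

>>> {"method": "jog_arm", "body": {
  "deltas": [
    [1,0,0,1,0.41],
    [1,0,0,1,0.41],
    [1,0,0,1,0.41],
    [1,0,0,1,0.41],
    [0,0,0,1,0.41],
    [0,0,0,1,0.41],
    [0,0,0,1,0.41],
    [0,0,0,1,0.41]
  ]
}}

```text
t: 13.05
eef_pos: [0.447, -0.0421, 0.2315]
tool_rot: [3.141, 0.001, 2.627]
wrist_force: [0.6, 0.5, 0.3]
gripper_width: 0.026
grip_force: 0.0
```

>>> {"method": "jog_arm", "body": {
  "deltas": [
    [0,0,0,1,0.41],
    [0,0,0,1,0.41],
    [0,0,0,1,0.41],
    [0,0,0,1,0.41],
    [0,0,0,1,0.41],
    [0,0,0,1,0.41],
    [0,0,0,1,0.41],
    [0,0,0,1,0.41]
  ]
}}

```text
t: 13.72
eef_pos: [0.4471, -0.0421, 0.2314]
tool_rot: [3.141, 0.0, 2.068]
wrist_force: [-0.5, -0.1, 0.7]
gripper_width: 0.0259
grip_force: 0.0
```

>>> {"method": "jog_arm", "body": {
  "deltas": [
    [0,0,0,1,0.41],
    [0,0,0,1,0.41],
    [0,0,0,1,0.41],
    [0,0,0,1,0.41],
    [0,0,0,1,0.41],
    [0,0,0,1,0.41],
    [0,0,0,1,0.41],
    [0,0,0,1,0.41]
  ]
}}

```text
t: 14.38
eef_pos: [0.4471, -0.0421, 0.2314]
tool_rot: [3.141, 0.0, 1.51]
wrist_force: [0.4, -0.5, 0.1]
gripper_width: 0.0256
grip_force: 0.0
```

```bash
python3 - <<'E'
from h import *
st(); 
crop('scene',230,180,350,270,6.6,'e1.png')
import cv2; cv2.imwrite('pics/e_top.png',vision.camera('top')[:,:,::-1])
E
```

```text
t 14.38 board [-116.8 -104.8  231.4] yaw 86.5 byaw 83.8 F [ 0.4 -0.5  0.1] w 0.0256 q6 -0.06
```

View pics/e1.png

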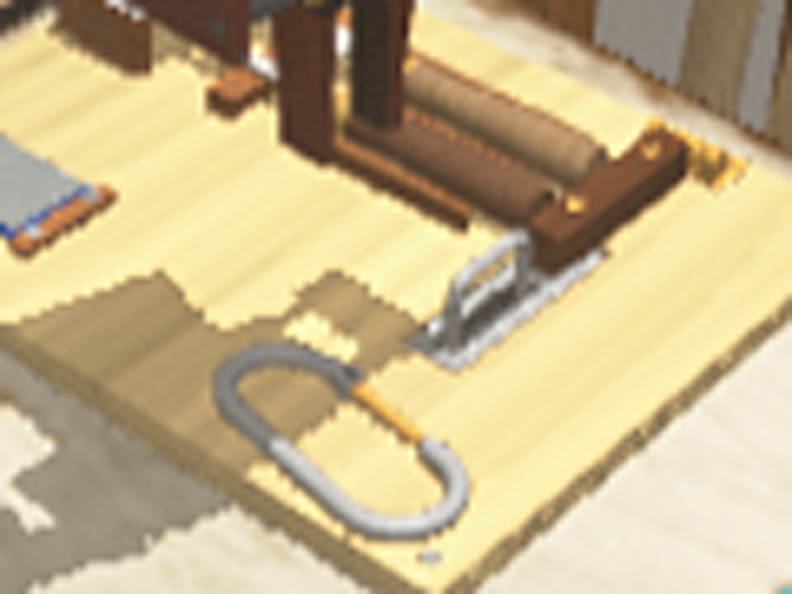

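The keeper is closed with the staple through its tongue. The hook is unmoved: gate (355,388)-(420,440), spine at about (330,490). I'll go in to grip the spine.

>>> {"method": "jog_arm", "body": {
  "deltas": [
    [0,0,0,1,0.41],
    [0,0,0,0.2,0.41],
    [0,0,0,0,0.41]
  ]
}}

```text
t: 14.73
eef_pos: [0.447, -0.0421, 0.2313]
tool_rot: [3.141, 0.0, 1.432]
wrist_force: [-0.0, -1.0, 0.0]
gripper_width: 0.0258
grip_force: 0.0
```

```bash
python3 - <<'E'
from h import *
st(); plan(-153.4,-94.8,150); plan(-153.4,-94.8,101.5)
E
```

```text
t 14.73 board [-116.9 -104.8  231.3] yaw 82.0 byaw 79.3 F [-0. -1.  0.] w 0.0258 q6 0.02
shift units [ 0.12 -1.51  3.25]
shift units [ 0.12 -1.51  5.19]
```

>>> {"method": "jog_arm", "body": {
  "deltas": [
    [0.12,-0.8,0,0,0.41],
    [0,-0.71,0.5,0,0.41],
    [0,0,1,0,0.41],
    [0,0,1,0,0.41],
    [0,0,0.75,0,0.41],
    [0,0,0,0,0.41]
  ]
}}

```text
t: 15.23
eef_pos: [0.4084, -0.0336, 0.1475]
tool_rot: [-3.137, 0.0, 1.432]
wrist_force: [-0.6, -0.0, 0.2]
gripper_width: 0.0261
grip_force: 0.0
```

```bash
python3 - <<'E'
from h import *
st(); plan(-153.4,-94.8,101.5)
a=cv2.resize(vision.camera('scene')[185:275,240:340,::-1],(800,600)[:1]+(720,),interpolation=cv2.INTER_CUBIC)[100:700]; cv2.imwrite('pics/e2.png',a)
E
```

```text
t 15.23 board [-155.1  -94.5  147.5] yaw 82.0 byaw 79.3 F [-0.6 -0.   0.2] w 0.0261 q6 0.03
shift units [0.   0.08 1.84]
```

View pics/e2.png

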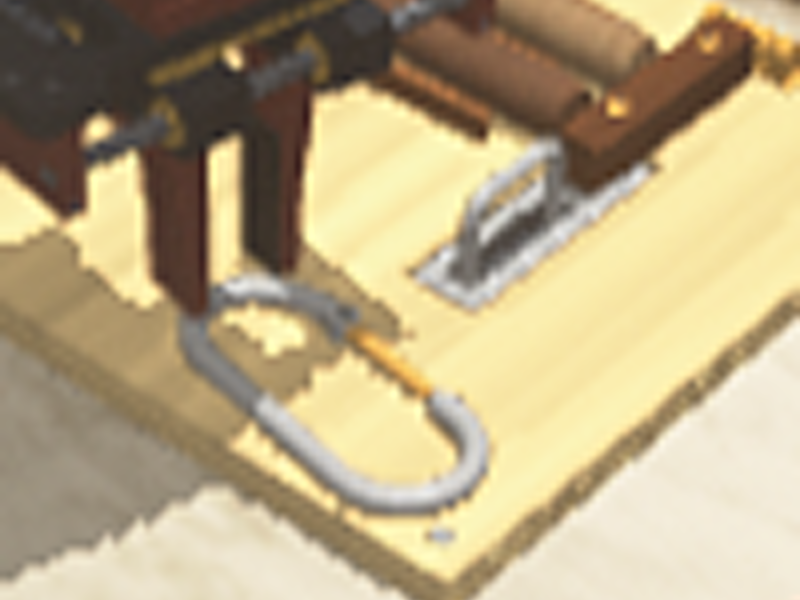

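```bash
python3 - <<'E'
from h import *
f=lambda u:((u-[240,185]+.5)*8-[0,100]).round(0).tolist()
s=readout.get_state(); Rm=R.from_euler('xyz',s['tool_rot']).as_matrix(); p=s['eef_pos']
for y in(-.0265,-.013,0,.013,.0265):
    for x in(-.01,.01):
        w=p+Rm@np.array([x,y,.08]); d=p+Rm@np.array([x,y,.1475-.023]); print(y,x,f(proj('scene',w)[0]),f(proj('scene',d)[0]))
for X in((-54,-115,18),(-6,-115,52),(-54,-115,52)): print(X,f(proj('scene',b2w(P,np.array(X)/1e3))[0]))
E
```

```text
-0.0265 -0.01 [179.0, 316.0] [180.0, 421.0]
-0.0265 0.01 [142.0, 283.0] [144.0, 387.0]
-0.013 -0.01 [213.0, 299.0] [214.0, 404.0]
-0.013 0.01 [176.0, 267.0] [178.0, 371.0]
0 -0.01 [246.0, 283.0] [246.0, 388.0]
0 0.01 [209.0, 251.0] [210.0, 355.0]
0.013 -0.01 [279.0, 268.0] [277.0, 372.0]
0.013 0.01 [241.0, 236.0] [241.0, 340.0]
0.0265 -0.01 [312.0, 252.0] [310.0, 356.0]
0.0265 0.01 [274.0, 221.0] [273.0, 324.0]
(-54, -115, 18) [468.0, 268.0]
(-6, -115, 52) [559.0, 128.0]
(-54, -115, 52) [473.0, 191.0]
```

>>> {"method": "jog_arm", "body": {
  "deltas": [
    [0,0.12,0.8,0,0.41],
    [0,0,0.6,0,0.41],
    [0,0,0.44,0,0.41],
    [0,0,0,0,0.41]
  ]
}}

```text
t: 15.62
eef_pos: [0.413, -0.0343, 0.1036]
tool_rot: [-3.141, 0.0, 1.431]
wrist_force: [1.0, -0.4, 0.3]
gripper_width: 0.026
grip_force: 0.0
```

>>> {"method": "jog_arm", "body": {
  "deltas": [
    [0,0,0,0,0.95],
    [0,0,0,0,0.95],
    [0,0,0,0,0.95],
    [0,0,0,0,0.95]
  ]
}}

```text
t: 15.95
eef_pos: [0.4133, -0.0343, 0.1048]
tool_rot: [3.14, -0.0, 1.43]
wrist_force: [-0.7, 0.3, 4.6]
gripper_width: 0.0075
grip_force: 28.5
```

```bash
python3 - <<'E'
from h import *
st(); 
a=cv2.resize(vision.camera('scene')[185:275,240:340,::-1],(800,720),interpolation=cv2.INTER_CUBIC)[100:700]; cv2.imwrite('pics/e3.png',a)
E
```

```text
t 15.95 board [-150.2  -95.4  104.8] yaw 81.9 byaw 79.2 F [-0.7  0.3  4.6] w 0.0075 q6 0.03
```

The grip is a bit high, with the opening at 7.5 mm on a 10 mm bar. I'll reopen, go 3 mm lower and grip again.

>>> {"method": "jog_arm", "body": {
  "deltas": [
    [0,0,0,0,0.41],
    [0,0,0,0,0.41],
    [0,0,0,0,0.41],
    [0,0,0.13,0,0.41],
    [0,0,0,0,0.41]
  ]
}}

```text
t: 16.42
eef_pos: [0.4129, -0.0343, 0.1003]
tool_rot: [-3.141, 0.0, 1.429]
wrist_force: [-0.9, -0.2, 0.2]
gripper_width: 0.0263
grip_force: 0.0
```

>>> {"method": "jog_arm", "body": {
  "deltas": [
    [0,0,0,0,0.95],
    [0,0,0,0,0.95],
    [0,0,0,0,0.95],
    [0,0,0,0,0.95]
  ]
}}

```text
t: 16.75
eef_pos: [0.4129, -0.0343, 0.1006]
tool_rot: [-3.141, 0.0, 1.429]
wrist_force: [0.2, 1.2, -1.0]
gripper_width: 0.0091
grip_force: 30.0
```

```bash
python3 - <<'E'
from h import *
st(); 
a=cv2.resize(vision.camera('scene')[185:275,240:340,::-1],(800,720),interpolation=cv2.INTER_CUBIC)[100:700]; cv2.imwrite('pics/e3.png',a)
E
```

```text
t 16.75 board [-150.6  -95.3  100.6] yaw 81.9 byaw 79.2 F [ 0.2  1.2 -1. ] w 0.0091 q6 0.03
```

View pics/e3.png

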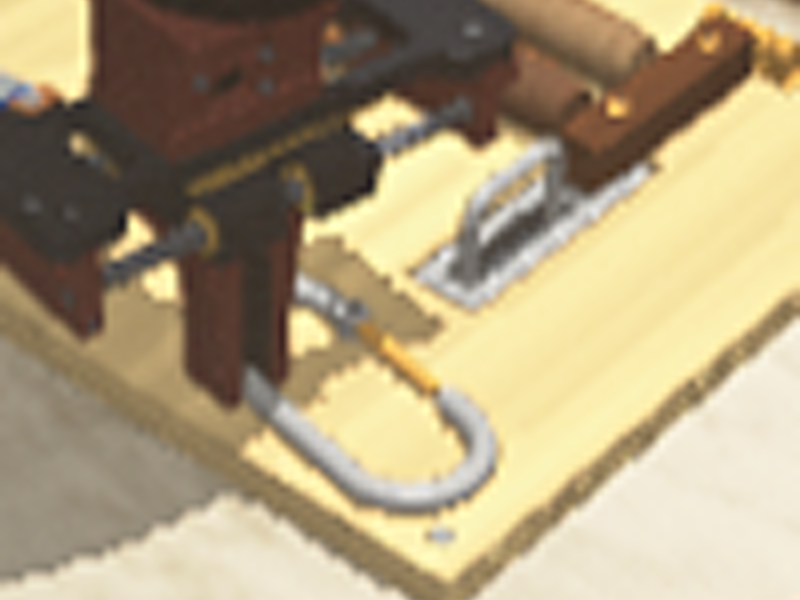

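The hook is gripped: the pads are on the spine near (255,390), with the gate from (358,328) to (438,388). From these I'll compute the grip's place along the hook and the next shift.

```bash
python3 - <<'E'
from h import *
s=st(); Rm=R.from_euler('xyz',s['tool_rot']).as_matrix(); p=s['eef_pos']
inv=lambda a,sh:np.array([a[0]/8-.5+240,(a[1]-sh+100)/8-.5+185])
for sh in(0,13):
  for nm,a in dict(hinge=(358,328),tip=(438,388),noseend=(452,505)).items():
    w=onz('scene',inv(a,sh),.023); print(sh,nm,((Rm.T@(w-p))*1e3).round(1))
im=cv2.imread('pics/top0.png')
# brass gate in initial top view
hsv=cv2.cvtColor(im,cv2.COLOR_BGR2HSV)
leg=b2w(P,np.array([-54,-115,23])/1e3)[0]; print('leg in tool',((Rm.T@(leg-p))*1e3).round(1))
E
```

```text
t 16.8 board [-150.6  -95.3  100.6] yaw 81.9 byaw 79.2 F [ 0.2  0.2 -0.8] w 0.009 q6 0.03
0 hinge [-7.5 44.6 77.6]
0 tip [-46.7  46.9  77.6]
0 noseend [-91.4  15.4  77.6]
13 hinge [-2.2 48.7 77.6]
13 tip [-41.8  51.   77.6]
13 noseend [-87.   19.2  77.6]
leg in tool [-1.2 98.6 77.6]
```

>>> {"method": "jog_arm", "body": {
  "deltas": [
    [0,0,0,-0.9,0.95],
    [0,0,0,-0.9,0.95],
    [0,0,0,-0.9,0.95],
    [0,0,0,0,0.95]
  ]
}}

```text
t: 17.13
eef_pos: [0.4129, -0.0343, 0.1007]
tool_rot: [-3.141, -0.0, 1.62]
wrist_force: [0.9, 1.2, -1.0]
gripper_width: 0.009
grip_force: 30.0
```

```bash
python3 - <<'E'
from h import *
st(); plan(-125,-78,101); plan(-68,-78,101)
E
```

```text
t 17.13 board [-150.6  -95.3  100.7] yaw 92.8 byaw 90.1 F [ 0.9  1.2 -1. ] w 0.009 q6 -0.16
shift units [ 0.69  1.03 -0.01]
shift units [ 0.69  3.31 -0.01]
```

>>> {"method": "jog_arm", "body": {
  "deltas": [
    [0.35,0.3,0,0,0.95],
    [0.34,0.3,0,0,0.95],
    [0,0.3,0,0,0.95],
    [0,0.15,0,0,0.95],
    [0,0,0,0,0.95]
  ]
}}

```text
t: 17.55
eef_pos: [0.4401, -0.0154, 0.1008]
tool_rot: [3.14, 0.0, 1.619]
wrist_force: [0.1, 0.5, -0.7]
gripper_width: 0.0092
grip_force: 30.0
```

```bash
python3 - <<'E'
from h import *
s=st(); plan(-68,-78,101)
Rm=R.from_euler('xyz',s['tool_rot']).as_matrix(); p=s['eef_pos']
im=vision.camera('scene'); hsv=cv2.cvtColor(im,cv2.COLOR_RGB2HSV)
# brass gate pixels near prediction
c=[proj('scene',p+Rm@np.array([x/1e3,.048,.0776]))[0] for x in(-1,-45)]; print(np.round(c,1))
u0,v0=np.min(c,0).astype(int)-5; u1,v1=np.max(c,0).astype(int)+7
m=cv2.inRange(hsv,(8,130,90),(24,255,255))[v0:v1,u0:u1]
n,lab,stt,cen=cv2.connectedComponentsWithStats(m); print(stt,cen+[u0,v0])
k=1+np.argmax(stt[1:,4]); ys,xs=np.where(lab==k)
for i in(np.argmin(xs),np.argmax(xs)):
    uv=np.array([xs[i]+u0,ys[i]+v0]); w=onz('scene',uv-[0,1.5],.023); print(uv,((Rm.T@(w-p))*1e3).round(1))
E
```

```text
t 17.55 board [-122.6  -77.8  100.8] yaw 92.7 byaw 90.0 F [ 0.1  0.5 -0.7] w 0.0092 q6 -0.11
shift units [-0.01  2.18 -0.  ]
[[283.4 226.9]
 [295.6 233.8]]
[[  0   0  24  19 430]
 [  7   8  11   7  26]] [[289.46046512 229.9       ]
 [290.15384615 231.65384615]]
[285 229] [-5.8 49.4 77.9]
[295 234] [-40.   51.4  77.9]
```

>>> {"method": "jog_arm", "body": {
  "deltas": [
    [0,0.25,0,0,0.95],
    [0,0.25,0,0,0.95],
    [0,0.25,0,0,0.95],
    [0,0.2,0,0,0.95],
    [0,0.2,0,0,0.95],
    [0,0.2,0,0,0.95],
    [0,0,0,0,0.95]
  ]
}}

```text
t: 18.18
eef_pos: [0.4645, -0.0139, 0.1002]
tool_rot: [-3.123, -0.002, 1.617]
wrist_force: [-22.1, 1.3, 26.4]
gripper_width: 0.0092
grip_force: 30.0
```

>>> {"method": "jog_arm", "body": {
  "deltas": [
    [0,0.2,0,0,0.95],
    [0,0.2,0,0,0.95],
    [0,0.2,0,0,0.95],
    [0,0.2,0,0,0.95],
    [0,0,0,0,0.95],
    [0,0,0,0,0.95]
  ]
}}

```text
t: 18.68
eef_pos: [0.4883, -0.0132, 0.1]
tool_rot: [-3.134, -0.001, 1.617]
wrist_force: [-4.1, 0.7, -0.3]
gripper_width: 0.0092
grip_force: 29.8
```

```bash
python3 - <<'E'
from h import *
st(); plan(-68,-78,101)
E
```

```text
t 18.68 board [-74.4 -77.9 100. ] yaw 92.6 byaw 89.9 F [-4.1  0.7 -0.3] w 0.0092 q6 -0.1
shift units [-0.    0.25 -0.04]
```

>>> {"method": "jog_arm", "body": {
  "deltas": [
    [0,0.12,0,0,0.95],
    [0,0.12,0,0,0.95],
    [0,0,0,0,0.95],
    [0,0,0,0,0.95]
  ]
}}

```text
t: 19.02
eef_pos: [0.4988, -0.0132, 0.1007]
tool_rot: [3.14, 0.0, 1.618]
wrist_force: [1.3, -0.1, -1.1]
gripper_width: 0.009
grip_force: 30.0
```

```bash
python3 - <<'E'
from h import *
s=st()
Rm=R.from_euler('xyz',s['tool_rot']).as_matrix(); p=s['eef_pos']
im=vision.camera('scene'); hsv=cv2.cvtColor(im,cv2.COLOR_RGB2HSV)
c=[proj('scene',p+Rm@np.array([x/1e3,.048,.0776]))[0] for x in(-1,-45)]; print(np.round(c,1))
u0,v0=np.min(c,0).astype(int)-8; u1,v1=np.max(c,0).astype(int)+9
m=cv2.inRange(hsv,(8,130,90),(24,255,255))[v0:v1,u0:u1]
print(u0,v0); print('\n'.join(''.join('.#'[x>0] for x in row) for row in m))
E
```

```text
t 19.02 board [-63.8 -78.3 100.7] yaw 92.7 byaw 90.0 F [ 1.3 -0.1 -1.1] w 0.009 q6 -0.1
[[296.9 217.5]
 [309.  223.9]]
288 209Traceback (most recent call last):
  File "<stdin>", line 8, in <module>
  File "<stdin>", line 8, in <genexpr>
  File "<stdin>", line 8, in <genexpr>
TypeError: string indices must be integers, not 'numpy.bool'
```

```bash
cat > g.py <<'E'
from h import *
import sys
def gm(c):
    hsv=cv2.cvtColor(vision.camera('scene'),cv2.COLOR_RGB2HSV)
    u0,v0=np.min(c,0).astype(int)-8; u1,v1=np.max(c,0).astype(int)+9
    m=cv2.inRange(hsv,(8,110,60),(26,255,255))[v0:v1,u0:u1]
    print(np.round(c,1),u0,v0); print('\n'.join(''.join('#' if x else '.' for x in row) for row in m))
E
python3 - <<'E'
from g import *
s=st(); Rm=R.from_euler('xyz',s['tool_rot']).as_matrix(); p=s['eef_pos']
gm([proj('scene',p+Rm@np.array([x/1e3,.048,.0776]))[0]+[0,1.5] for x in(-1,-45)])
E
```

```text
t 19.07 board [-64.  -78.3 100.7] yaw 92.7 byaw 90.0 F [-0.7  0.7 -1.6] w 0.0092 q6 -0.1
[[296.8 219. ]
 [308.9 225.5]] 288 211
...###########.#.############
...#..########...############
...##...#####.....###########
...#......###.....#...#######
...#...................######
...#...................######
...#..........#........######
..##.......##..........######
..##......###..........######
..........##....#........##..
...............###...........
..#...........######.........
..#..............#####.......
..##..............####.......
..##................#........
.............................
.......#.....................
.............................
.............................
.........................#...
..........................#..
.............................
.............................
```

>>> {"method": "jog_arm", "body": {
  "deltas": [
    [0,-0.15,0,0,0.95],
    [0,0,0,0,0.95],
    [0,0,0,0,0.95]
  ]
}}

```text
t: 19.37
eef_pos: [0.494, -0.0132, 0.1007]
tool_rot: [-3.141, -0.0, 1.618]
wrist_force: [0.8, -1.4, -1.9]
gripper_width: 0.0092
grip_force: 30.0
```

The gate shows on the predicted shut line, from about (299,219) to (309,225), and the force has dropped to zero. I'll release and lift straight up.

>>> {"method": "jog_arm", "body": {
  "deltas": [
    [0,0,0,0,0.5],
    [0,0,0,0,0.5],
    [0,0,0,0,0.5],
    [0,0,-0.3,0,0.5],
    [0,0,-0.7,0,0.5],
    [0,0,-1,0,0.5],
    [0,0,-1,0,0.5],
    [0,0,-1,0,0.5]
  ]
}}

```text
t: 20.03
eef_pos: [0.4941, -0.0131, 0.2021]
tool_rot: [-3.141, -0.0, 1.618]
wrist_force: [0.1, 0.6, 0.6]
gripper_width: 0.0221
grip_force: 0.0
```

>>> {"method": "jog_arm", "body": {
  "deltas": [
    [1,0,-1,0,0.5],
    [1,0,-1,0,0.5],
    [1,0,0,0,0.5],
    [1,0,0,0,0.5],
    [1,0,0,0,0.5],
    [1,0,0,0,0.5],
    [1,0,0,0,0.5],
    [1,0,0,0,0.5]
  ]
}}

```text
t: 20.7
eef_pos: [0.4846, 0.1879, 0.2514]
tool_rot: [3.141, -0.0, 1.618]
wrist_force: [0.3, 0.4, -0.6]
gripper_width: 0.0219
grip_force: 0.0
```

>>> {"method": "jog_arm", "body": {
  "deltas": [
    [1,0,0,0,0.5],
    [1,0,0,0,0.5],
    [1,0,0,0,0.5],
    [1,0,0,0,0.5],
    [0,0,0,0,0.5],
    [0,0,0,0,0.5]
  ]
}}

```text
t: 21.2
eef_pos: [0.4799, 0.2873, 0.251]
tool_rot: [3.141, 0.0, 1.62]
wrist_force: [0.1, -0.2, 0.4]
gripper_width: 0.022
grip_force: 0.0
```

```bash
python3 - <<'E'
from g import *
st()
c=[b2w(P,np.array(X)/1e3)for X in((-20.5,-79,23),(-20.5,-123,23))]; c=[proj('scene',x)[0]+[0,1.5] for x in c]
gm(c)
# template outlines: compare bright-steel mask with predicted hook centreline in both views
ox,oy=-44.8,-99
t=np.linspace(0,2*np.pi,400); 
pts=[(-24,y) for y in np.linspace(-38,36,15)]+[(24*np.cos(a)*1,36+22*np.sin(a)) for a in np.linspace(.3,2.9,12)]+[(24*np.cos(a),-38-24*np.sin(a)) for a in np.linspace(.3,2.9,12)]+[(24,y) for y in np.linspace(-24,20,10)]
for n in('scene','top'):
    im=vision.camera(n); sat=cv2.cvtColor(im,cv2.COLOR_RGB2HSV)[:,:,1].astype(float)
    best=[]
    for dx in range(-12,13,2):
        for dy in range(-12,13,2):
            for a in (-8,-4,0,4,8):
                A=np.radians(a);c_,s_=np.cos(A),np.sin(A)
                W=b2w(P,[[ (ox+dx+c_*x-s_*y)/1e3,(oy+dy+s_*x+c_*y)/1e3,.023] for x,y in pts[:39]])
                u=proj(n,W)+([0,1.5] if n=='scene' else 0)
                v=cv2.remap(sat.astype(np.float32),u[None].astype(np.float32),None,1)
                best.append((float(v.mean()),dx,dy,a))
    print(n,sorted(best)[:5])
E
```

```text
t 21.2 board [-68.5 222.7 251. ] yaw 92.8 byaw 90.1 F [ 0.1 -0.2  0.4] w 0.022 q6 0.47
[[295.7 219.7]
 [307.8 226.2]] 287 211
......#######################
.......########....##########
.........#####....###########
...........###.....#...######
........................#####
........................#####
.........................####
........................#####
...........#............#####
..........###............###.
..........##....#............
...............###...........
...............####..........
.................####........
..................####.......
....................#........
.............................
.......#.....................
.............................
.............................
.............................
.............................
.............................
.............................
scene [(9.841596603393555, 4, 0, 0), (11.112279891967773, 2, 0, 0), (11.202774047851562, 4, 2, 0), (11.816506385803223, 2, 2, 0), (11.93594741821289, 4, 2, 4)]
top [(7.012319564819336, 0, -2, 0), (9.39155101776123, 0, -4, 0), (9.520808219909668, 0, 0, 0), (9.656901359558105, 0, -2, 4), (10.932842254638672, 2, -2, 0)]
```

```bash
python3 -c "
from cell import finish_job
print(finish_job())"
```

```text
the job is handed in; nothing more can be done
None
```

I handed the job in at about 21 s: both chisels are pushed home, the keeper is down over the staple, and the steel hook lies flat, clipped round the staple's near leg with its gate shut. This rests on my own camera and force checks; the hand-in returned no verdict.

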